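# Mount a cassette on the cleaning stand and lower the hold-down arm

### The job

Put the bicycle cassette on the cleaning stand, big sprocket down: with a light hand turn it on the spindle until its lugs find the slots, and make sure it has dropped fully home on the shoulder while the hold-down arm is still open. Only then bring the hold-down arm over by its T-handle and lower it gently until its rubber pad rests flat on the cassette, and let go. Never ram or drop the cassette or the arm, and leave the other things on the bench where they are.

Things in the scene. Friction and masses are not known exactly. Their poses are not given: they have to be found in the camera images.
- cassette: Bicycle cassette: loose cone of 8 steel sprockets, 36 mm high, 0.25-0.42 kg, standing big end down. Diameters upward 100, 92, 84, 75, 67, 59, 55, 51 mm, one per 4.8 mm of height: grasp the 59 or 55 mm layer (24-34 mm up) from above, any direction. Through bore 36 mm with four full-length lugs 6 mm wide reaching in to radius 14.6 mm, on body axes +x -x +y -y. Origin: centre of underside; z up.
- stand: Cleaning stand, blue steel, bolted down: base plate 245 x 130 x 12 mm, upright metal spindle 83 mm high, and behind it a hinge post with the hold-down arm. Origin: on the bench below the spindle's axis; x points from spindle to hinge post, z up.
- seat (a point): On the spindle's axis, level with the top of its round shoulder (46 mm in diameter, 50 mm above the bench). The cassette's origin is here when it is fully home. Axes as the stand's.
- splines (a point): On the spindle's axis, top of the splines, 16 mm above the shoulder. Splines: 34 mm in diameter, four slots 8 mm wide, 90 degrees apart, for the lugs. The spindle turns stiffly (0.3 N m); its angle is not measured: the slots are turned 9 to 81 degrees from the stand's x and y axes. A cassette whose lugs miss the slots stops here, 16 mm too high; turned until they meet, it can go down.
- nose (a point): On the spindle's axis, the very top of its plain nose, 83 mm above the bench. The nose stands 17 mm above the splines, 26.4 mm in diameter, tapering to 20 mm over its last 5.5 mm; it centres the cassette.
- holddown (a joint): Angle of the hold-down arm, rad: 0 = level, pad resting on a cassette that is fully home; grows as it opens up and away from the spindle; 1.57 upright, 1.95 its stop. It starts open, leaning back past upright. A cassette left on top of the splines stops it near 0.12. Arm 0.35 kg; hinge friction holds it near upright, but let go below about 70 degrees it falls.
- handle (a point): Middle of the T-handle at the arm's free end, 180 mm from the hinge: level round bar 14 mm thick, 110 mm long, parallel to the stand's y axis. The arm (18 mm wide, 10 mm thick) joins it in the middle; black grips left and right, centred 34 mm from the middle: take one from above, fingers closing across the bar; it turns between them.
- hinge (a point): Middle of the hold-down arm's hinge axis, 135 mm behind the spindle's axis, 125 mm above the bench, axis parallel to the stand's y axis. With the arm closed the handle lies 180 mm from here towards and past the spindle, at this height.
- pad (a point): Centre of the underside of the round rubber pad (44 mm in diameter), which hangs 39 mm below the arm, 135 mm from the hinge. On top of the arm there is a round weight 16 mm high.
- spray_can: Bystander: white spray can, 54 mm in diameter, 167 mm high. Origin: centre of its underside.
- lockring_tool: Bystander: small steel lockring tool, 30 mm in diameter, 44 mm high. Origin: centre of its underside.
- brush: Bystander: black brush 200 mm long, lying down. Origin: under its middle.
- parts_bin: Bystander: white open bin 150 x 100 x 60 mm with loose sprockets in it. Origin: centre of its underside.

How it is judged:
By the outcome, as a careful person would: the job done as asked, in the order asked, and still so for the second after the job is handed in, with the robot touching nothing.
It also fails if it takes over 70 s, if anything falls off the work surface, if the arm or the gripper's body presses on something with over 40 N, if the wrist force passes 120 N, or if a joint passes its speed limit or range.

### The arm

A 6-joint arm with a two-finger parallel gripper is mounted at the origin on the work surface. World frame = base frame: x ahead of the robot, y to its left, z up, the work surface at z = 0. Lengths are in m, angles in rad, forces in N, time in s.
With the tool pointing down it reaches from about 0.25 to 0.725 m from the base axis. Payload 4 kg.
Tool frame: the origin (TCP) lies on the centre line of the jaws, within the pads' length; the fingertips stand ahead of it and the grasp point (between the pads) lies 11 mm behind it (bot.tip_extent is the z of the fingertips in the tool frame, in m); z points along the fingers, y is the direction in which the jaws open and shut (so a half turn about z gives the same grasp; the last joint's range is limited). The gripper opens to 85 mm and grips with 20 to 120 N. Pads are 22 mm wide; open, the fingers measure 114 mm over their backs; the gripper's body (76 mm by 85 mm) begins 54 mm behind the grasp point. The pads swing forward as they close: fully open they stand 13 mm farther back than shut.
Start: joints at [1.237, 0.241, 0.005, 1.335, 0, 1.571], TCP at [0.164, 0.472, 0.239] pointing down, gripper open.
Joint ranges: [-2.72, 2.72], [-1.05, 1.87], [-1.09, 1.28], [-1.99, 2.15], [-1.42, 1.44], [-3.14, 3.14]. Speed limits (rad/s): [2.79, 2.79, 3.14, 3.14, 3.14, 3.14].

### API

Orientations are given as a unit quaternion [x, y, z, w].
In Python, from workcell import bot gives the robot as it stands.
- The arm moves only by the shell command python3 -m jog 'ROWS'. ROWS is JSON, a list that holds one entry, the list of rows, each a list of 7 numbers: the shift along the world's x, y, z in m, then the turn, a rotation vector about the world's x, y, z in degrees, then the closure in counts, from 0 (fully open) to 255 (shut). In form: [[[tx, ty, tz, ax, ay, az, fingers], ...]]. A call has 1 to 10 rows; each row is the pose to reach, as a shift and turn from the pose commanded when the call began; what a row does not reach only later rows make up. A row lasts 1/12 s, in which the tool goes at most 41.7 mm and 7.16 degrees, less where a joint would pass 70% of its speed; a pose out of reach is approached as far as the arm can. A call with a gripper value outside its range is refused whole. The fingers move at their own pace and stop on an object; the grip force is fixed at half the most. Time passes only in rows, so rows that repeat a pose let the fingers close. It gives the time, the measured TCP pose, the force and the opening at its end, in the units of the state.
- bot.get_obs(): the state, without advancing time (a new reading comes with each control period).
- bot.camera(name): name is "scene" or "side" or "wrist"; returns the picture (384x512x3 uint8, blue, green, red); there is no depth.
- bot.camera_model(name): a dict with "K" (3x3 intrinsics, pixels), "T" (4x4, takes a point from camera to world coordinates). Camera axes: x right, y down, z forward; pixel columns grow to the right and rows downward; lengths in m; the calibration is good to about 2 mm. A picture is of the moment at which its call begins: read the wrist's pose just before it. camera_model takes no time and is no camera call; for the wrist camera it gives the pose at the moment of the call.
- bot.job_done(): hands the job in, once; it reports no verdict.
The state is a dict: "clock": time; "joint_pos": joint angles; "joint_vel": joint speeds; "tau": joint torques, N m; "eef_pos": TCP position; "tool_rot": TCP orientation; "ft_force": force on the tool from outside, world axes, zero at the start; "ft_torque": the same for the moment, N m; "grip_width": finger opening in m.
Only numpy, scipy, OpenCV 4.12 (cv2) and the standard library are available. Lean on these libraries where they do the work, as an engineer would, in place of code of your own. Each camera call takes 0.05 s, during which the arm holds its last target. There are 200 camera calls.

## Working session

There is one attempt and no reset: what is moved stays moved. The work goes in short steps, Python scripts to look and compute and a shell command to move; the robot and the scene stay as the last step left them, time stands still between calls to the robot, and variables do not carry over. Pictures are saved under pics/ and viewed, about 8 in all and at most 12, crops included, and the job is handed in when it is done.

```bash
ls; mkdir -p pics
python3 - <<'E'
from workcell import bot
import cv2,numpy as np
np.set_printoptions(precision=4,suppress=True)
o=bot.get_obs(); print(o['clock'],o['eef_pos'],o['tool_rot'],o['grip_width'],bot.tip_extent)
for n in ("scene","side"):
    m=bot.camera_model(n); print(n,np.array(m['K']),np.array(m['T']))
    cv2.imwrite(f'pics/{n}0.png',cv2.resize(bot.camera(n),(800,600)))
E
```

```text
pics
0.0 [0.1636 0.4718 0.2384] [ 0.1661  0.9861 -0.001  -0.0002] 0.08523721444277302 0.008
scene [[416.4789   0.     253.4638]
 [  0.     416.4789 197.8884]
 [  0.       0.       1.    ]] [[-0.6616  0.4958 -0.5626  1.2504]
 [ 0.7495  0.4136 -0.5169  0.5371]
 [-0.0236 -0.7636 -0.6452  0.8996]
 [ 0.      0.      0.      1.    ]]
side [[424.7645   0.     253.525 ]
 [  0.     424.7645 189.2494]
 [  0.       0.       1.    ]] [[-0.9895 -0.1185  0.0822  0.4722]
 [-0.143   0.731  -0.6672  0.7231]
 [ 0.0189 -0.672  -0.7403  0.9917]
 [ 0.      0.      0.      1.    ]]
```

View pics/scene0.png

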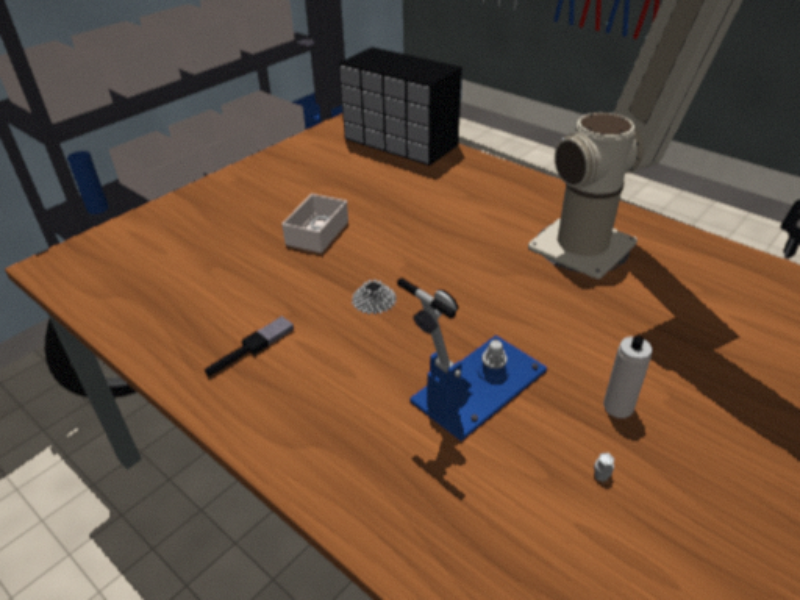

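View pics/side0.png

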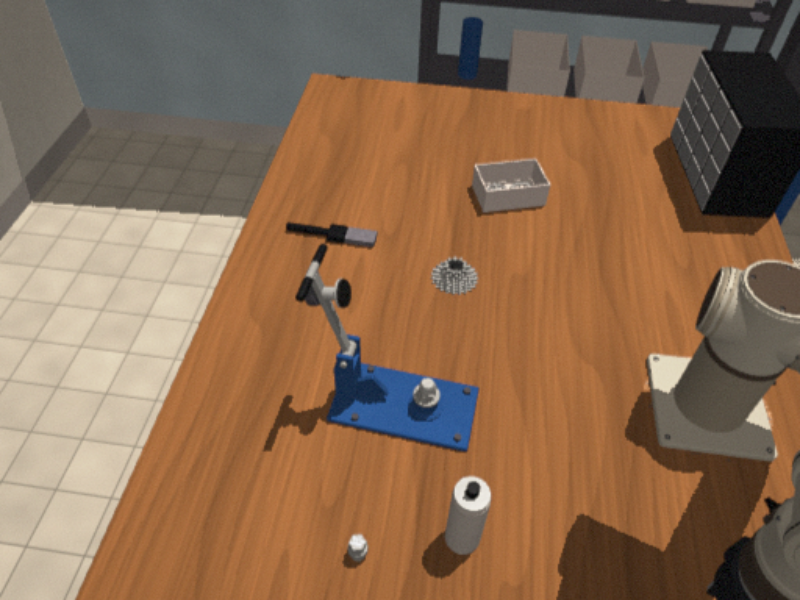

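The scene view shows the cassette at (374,297), the spindle nose at (497,343) and the T-handle from (402,281) to (453,312), all at 800 px. In the side view the cassette is at (455,275), the nose at (427,381), and the handle runs from (323,250) to (303,296). The stand's x axis points roughly along +x.

```bash
cat > h.py <<'E'
from workcell import bot
import cv2,numpy as np
from scipy.spatial.transform import Rotation as R
np.set_printoptions(precision=4,suppress=True)
def ray(m,uv):
    K,T=np.array(m['K']),np.array(m['T'])
    d=T[:3,:3]@np.linalg.solve(K,[*uv,1]); return T[:3,3],d/np.linalg.norm(d)
def onz(m,uv,z):
    c,d=ray(m,uv); return c+d*(z-c[2])/d[2]
def tri(obs):
    A=np.zeros((3,3));b=np.zeros(3)
    for m,uv in obs:
        c,d=ray(m,uv);P=np.eye(3)-np.outer(d,d);A+=P;b+=P@c
    return np.linalg.solve(A,b)
def proj(m,p):
    K,T=np.array(m['K']),np.array(m['T'])
    q=K@(T[:3,:3].T@(np.atleast_2d(p)-T[:3,3]).T); return (q[:2]/q[2]).T
def st():
    o=bot.get_obs(); print(round(o['clock'],2),'p',o['eef_pos'],'rv',R.from_quat(o['tool_rot']).as_matrix()[:,1],'f',o['ft_force'],'t',o['ft_torque'],'w',round(o['grip_width'],4),'q',o['joint_pos'])
E
python3 - <<'E'
from h import *
s,d=bot.camera_model('scene'),bot.camera_model('side')
k=.64
S=lambda u,v:(s,(u*k,v*k)); D=lambda u,v:(d,(u*k,v*k))
print('nose',tri([S(497,343),D(427,381)]),onz(s,(497*k,343*k),.083),onz(d,(427*k,381*k),.083))
print('cass',onz(s,(374*k,300*k),.0),onz(d,(455*k,280*k),.0), 'top',onz(s,(374*k,286*k),.036),onz(d,(456*k,264*k),.036))
a=tri([S(402,281),D(323,250)]);b=tri([S(453,312),D(303,296)]);print('hand',a,b,(a+b)/2,np.linalg.norm(a-b))
for m,L in((s,[(497,338),(546,369),(460,437),(412,398)]),(d,[(367,367),(479,387),(467,448),(330,418)])):
    print(np.array([onz(m,(u*k,v*k),.012) for u,v in L])[:,:2])
print('can',onz(d,(472*k,485*k),.16)[:2],'tool',onz(d,(358*k,552*k),.01)[:2])
E
```

```text
nose [0.4953 0.0888 0.0871] [0.492  0.0875 0.083 ] [0.4953 0.0849 0.083 ]
cass [ 0.4736 -0.2411  0.    ] [ 0.4685 -0.2336  0.    ] top [ 0.4699 -0.2423  0.036 ] [ 0.4704 -0.2442  0.036 ]
hand [0.6714 0.0203 0.2973] [0.6784 0.1207 0.2983] [0.6749 0.0705 0.2978] 0.1006613686550185
[[0.4141 0.04  ]
 [0.4261 0.1601]
 [0.6603 0.1342]
 [0.6455 0.0139]]
[[0.6083 0.0215]
 [0.4042 0.0334]
 [0.4166 0.158 ]
 [0.6521 0.1368]]
can [0.4144 0.2981] tool [0.5638 0.3536]
```

```bash
python3 -m jog '[[[0.1,-0.12,0.06,0,0,0,0],[0.1,-0.12,0.06,0,0,0,0],[0.1,-0.12,0.06,0,0,0,0],[0.1,-0.12,0.06,0,0,0,0],[0.12,-0.38,0.06,0,0,0,0],[0.12,-0.38,0.06,0,0,0,0],[0.12,-0.38,0.06,0,0,0,0],[0.12,-0.38,0.06,0,0,0,0],[0.12,-0.38,0.06,0,0,0,0],[0.12,-0.38,0.06,0,0,0,0]]]'
python3 - <<'E'
from h import *
st()
m=bot.camera_model('wrist'); o=bot.get_obs()
T=np.array(m['T']); Rt=R.from_quat(o['tool_rot']).as_matrix()
print(np.array(m['K']),'\n',Rt.T@T[:3,:3],Rt.T@(T[:3,3]-o['eef_pos']))
print(Rt)
print(proj(m,[[.494,.087,.083],[.470,-.242,.036]]))
E
```

```text
clock: 0.93
eef_pos: [0.2822, 0.1018, 0.2991]
tool_rot: [0.165, 0.986, -0.0, 0.0]
ft_force: [0.7, -1.0, 0.4]
grip_width: 0.0852
0.93 p [0.2822 0.1018 0.2991] rv [ 0.3264  0.9452 -0.0001] f [ 0.6681 -0.9566  0.4451] t [-0.0977 -0.094  -0.0148] w 0.0852 q [ 0.3466 -0.1843 -0.2806  1.4744 -0.0002  0.6791]
[[270.2657   0.     257.0038]
 [  0.     270.2657 188.7793]
 [  0.       0.       1.    ]] 
 [[ 0.0008 -0.9563 -0.2924]
 [ 1.      0.0006  0.0009]
 [-0.0006 -0.2924  0.9563]] [ 0.0743  0.0001 -0.1346]
[[-0.9452  0.3264  0.0001]
 [ 0.3264  0.9452 -0.0002]
 [-0.0002 -0.0001 -1.    ]]
[[292.3942 295.4416]
 [110.2033 317.4474]]
```

```bash
python3 -m jog '[[[0.05,-0.08,0,0,0,-7.1,0],[0.08,-0.1,0,0,0,-14.2,0],[0.11,-0.12,0,0,0,-21.3,0],[0.14,-0.12,0,0,0,-28.4,0],[0.17,-0.12,0,0,0,-35.5,0],[0.19,-0.12,0,0,0,-42.6,0],[0.21,-0.11,-0.03,0,0,-49.7,0],[0.21,-0.1,-0.06,0,0,-56.8,0],[0.21,-0.09,-0.09,0,0,-63.9,0],[0.21,-0.079,-0.12,0,0,-71,0]]]'; python3 -m jog '[[[0,0,-0.02,0,0,0,0],[0,0,-0.045,0,0,0,0],[0,0,-0.045,0,0,0,0],[0,0,-0.045,0,0,0,0]]]'
python3 - <<'E'
from h import *
st()
m=bot.camera_model('wrist'); im=bot.camera('wrist'); cv2.imwrite('pics/w_sp.png',im)
import pickle; pickle.dump(m,open('w_sp.pkl','wb'))
uv=proj(m,[.494,.087,.066])[0]; print(uv, np.array(m['T'])[:3,3])
u,v=map(int,uv); a=im[max(0,v-60):v+60,max(0,u-80):u+80]; print(max(0,u-80),max(0,v-60))
cv2.imwrite('pics/w_sp_c.png',cv2.resize(a,None,fx=5,fy=5,interpolation=cv2.INTER_CUBIC))
E
```

```text
clock: 1.77
eef_pos: [0.4928, 0.0247, 0.1772]
tool_rot: [0.71, 0.704, -0.0, -0.0]
ft_force: [-0.6, 0.2, -0.9]
grip_width: 0.0852
clock: 2.1
eef_pos: [0.4914, 0.0246, 0.1331]
tool_rot: [0.708, 0.706, -0.002, -0.001]
ft_force: [0.6, 0.3, 0.7]
grip_width: 0.0854
2.1 p [0.4914 0.0246 0.1331] rv [ 1.     -0.002  -0.0043] f [0.5907 0.3472 0.6773] t [-0.0625 -0.041  -0.0486] w 0.0854 q [ 0.05    0.3025 -0.2003  1.0723  0.      1.6229]
[260.3054 123.761 ] [0.4924 0.0991 0.2677]
180 63
```

View pics/w_sp_c.png

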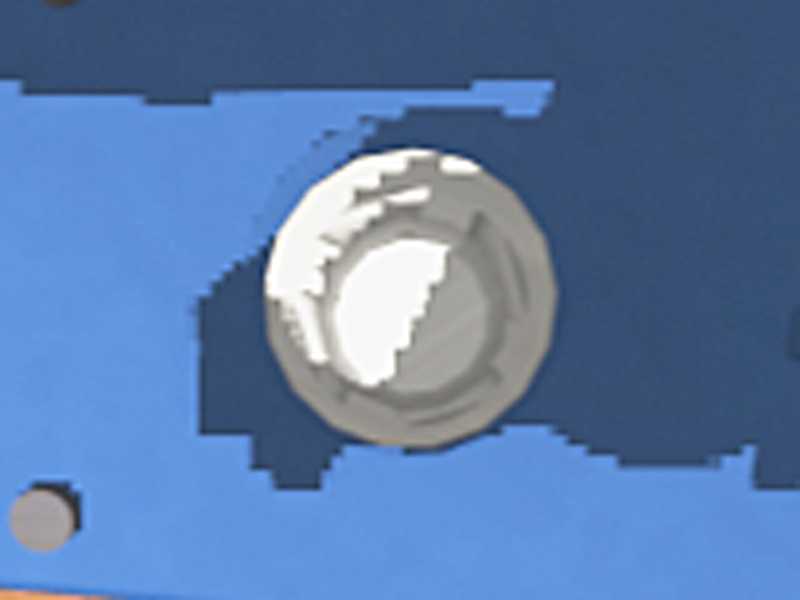

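The crop is a straight-down view of the spindle: shoulder circle centred at (410,298), nose top at about (418,310), and tick marks at about (478,222), (495,377) and (342,392). I'll rectify it to the spline plane to see the slot edges properly.

Run:
```python
from h import *
import pickle
m=pickle.load(open('w_sp.pkl','rb')); im=cv2.imread('pics/w_sp.png')
f=lambda u,v,z:onz(m,(180+u/5-.4,63+v/5-.4),z)
print('nose',f(418,310,.083),'shoulder',f(410,298,.05))
c=(f(418,310,.083)+f(410,298,.05))/2
# radial map at z=.066, and top view 10px/mm
n=560; g=(np.arange(n)-n/2)/n*.052
X,Y=np.meshgrid(g,-g)
P=np.stack([c[0]+X,c[1]+Y,0*X+.066],-1).reshape(-1,3)
uv=proj(m,P).astype(np.float32).reshape(n,n,2)
o=cv2.remap(im,uv,None,cv2.INTER_CUBIC)
o=cv2.cvtColor(o,cv2.COLOR_BGR2GRAY); o=cv2.createCLAHE(4,(4,4)).apply(o)
o=cv2.cvtColor(o,cv2.COLOR_GRAY2BGR)
for r in(13.2,17,23):cv2.circle(o,(n//2,n//2),int(r/52*n),(0,0,255),1)
cv2.imwrite('pics/rect.png',o)
```

```text
nose [0.4958 0.0875 0.083 ] shoulder [0.4951 0.0872 0.05  ]
```

View pics/rect.png

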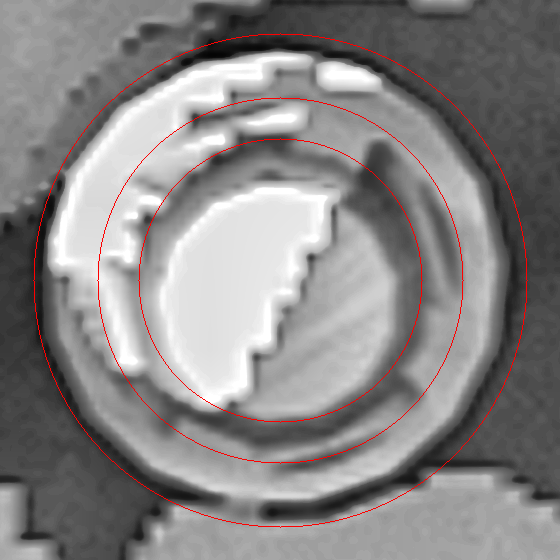

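```bash
python3 -m jog '[[[-0.005,-0.04,0,0,0,0,0],[-0.021,-0.34,-0.033,0,0,0,0],[-0.021,-0.34,-0.033,0,0,0,0],[-0.021,-0.34,-0.033,0,0,0,0],[-0.021,-0.34,-0.033,0,0,0,0],[-0.021,-0.34,-0.033,0,0,0,0],[-0.021,-0.34,-0.033,0,0,0,0],[-0.021,-0.34,-0.033,0,0,0,0],[-0.021,-0.34,-0.033,0,0,0,0],[-0.021,-0.34,-0.033,0,0,0,0]]]';python3 -m jog '[[[0,0,0,0,0,0,0],[0,0,0,0,0,0,0]]]'
python3 - <<'E'
from h import *
st()
m=bot.camera_model('wrist'); im=bot.camera('wrist'); cv2.imwrite('pics/w_c.png',im)
import pickle; pickle.dump(m,open('w_c.pkl','wb'))
c=np.array([.470,-.242]);n=600; g=(np.arange(n)-n/2)/n*.12
X,Y=np.meshgrid(g,-g)
P=np.stack([c[0]+X,c[1]+Y,0*X+.036],-1).reshape(-1,3)
o=cv2.remap(im,proj(m,P).astype(np.float32).reshape(n,n,2),None,cv2.INTER_CUBIC)
cv2.imwrite('pics/w_c_r.png',o)
E
```

```text
clock: 2.98
eef_pos: [0.4724, -0.3197, 0.103]
tool_rot: [0.71, 0.704, 0.0, 0.002]
ft_force: [-0.3, 0.2, -0.4]
grip_width: 0.0852
clock: 3.15
eef_pos: [0.4724, -0.3146, 0.1024]
tool_rot: [0.708, 0.707, 0.0, 0.0]
ft_force: [-1.2, 0.5, 0.2]
grip_width: 0.0853
3.15 p [ 0.4724 -0.3146  0.1024] rv [ 1.     -0.0014  0.0012] f [-1.2076  0.4783  0.1934] t [ 0.0034  0.0132 -0.0026] w 0.0853 q [-0.5878  0.4642 -0.0412  1.0644  0.0005  0.9844]
```

View pics/w_c_r.png

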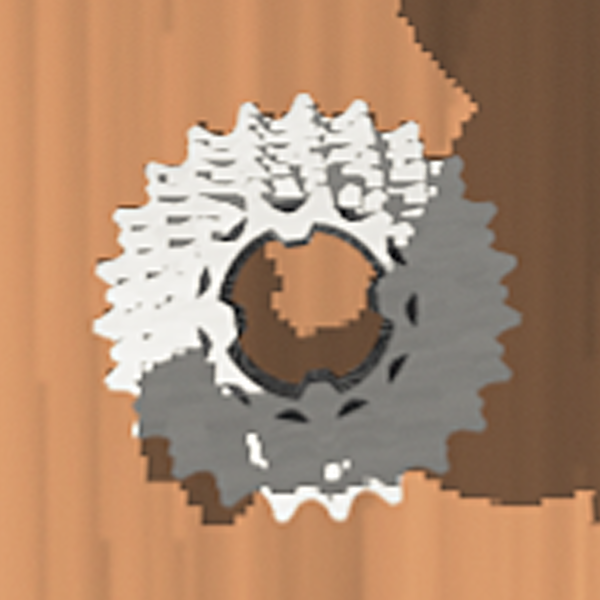

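The cassette is clear in this picture, with the bore centre at (306,308) and lugs at (294,238), (319,378), (228,322) and (380,295). That puts its centre at about (0.471,-0.2436) and its lugs at 10° mod 90. The slots look to be near 64° mod 90.

```bash
python3 -m jog '[[[-0.001,0.036,0,0,0,0,40],[-0.001,0.071,0,0,0,0,40],[-0.001,0.071,0,0,0,0,40],[-0.001,0.071,0,0,0,0,40]]]'
python3 - <<'E'
from h import *
st(); print(bot.tip_extent)
im=bot.camera('wrist'); m=bot.camera_model('wrist'); cv2.imwrite('pics/w_f.png',im)
print(proj(m,[.4712,-.2436,.036]))
E
```

```text
clock: 3.53
eef_pos: [0.4712, -0.2413, 0.102]
tool_rot: [0.706, 0.708, 0.0, 0.0]
ft_force: [-0.7, -0.2, 0.7]
grip_width: 0.0721
3.53 p [ 0.4712 -0.2413  0.102 ] rv [1.     0.0033 0.0001] f [-0.6519 -0.2374  0.6736] t [0.0133 0.0101 0.0362] w 0.0721 q [-0.4733  0.3974 -0.1494  1.0239  0.      1.0942]
0.008
[[255.9117 205.8723]]
```

View pics/w_f.png

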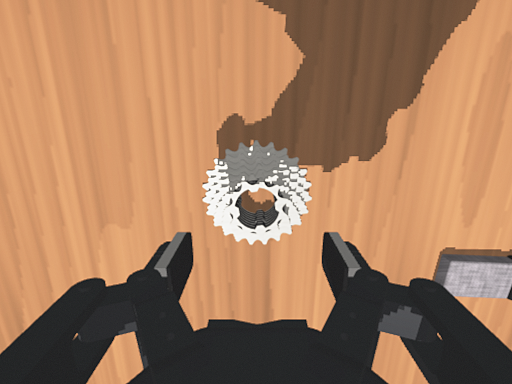

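The fingertips, at (192,233) and (322,233), straddle the cassette centrally. They sit at about TCP level at this opening, so I'll descend to TCP z ≈ 0.024 and close.

```bash
python3 -m jog '[[[0,-0.002,-0.02,0,0,0,40],[0,-0.002,-0.04,0,0,0,40],[0,-0.002,-0.06,0,0,0,40],[0,-0.002,-0.072,0,0,0,40],[0,-0.002,-0.078,0,0,0,40],[0,-0.002,-0.078,0,0,0,40],[0,-0.002,-0.078,0,0,0,40]]]';python3 -m jog '[[[0,0,0,0,0,0,110],[0,0,0,0,0,0,110],[0,0,0,0,0,0,110],[0,0,0,0,0,0,110],[0,0,0,0,0,0,110],[0,0,0,0,0,0,110]]]'
```

```text
clock: 4.17
eef_pos: [0.4713, -0.2468, 0.0236]
tool_rot: [0.708, 0.706, 0.0, 0.0]
ft_force: [0.9, 0.1, -0.2]
grip_width: 0.0718
clock: 4.67
eef_pos: [0.4714, -0.247, 0.0255]
tool_rot: [0.708, 0.706, 0.0, 0.001]
ft_force: [-3.4, 0.6, 5.7]
grip_width: 0.0608
```

```bash
python3 -m jog '[[[0,0,0.003,0,0,0,130],[0,0,0.01,0,0,0,130],[0,0,0.025,0,0,0,130],[0,0,0.05,0,0,0,130],[0,0,0.08,0,0,0,130],[0,0,0.11,0,0,0,130],[0,0,0.13,0,0,0,130],[0,0,0.13,0,0,0,130]]]';python3 - <<'E'
from h import *
st()
m=bot.camera_model('wrist'); im=bot.camera('wrist'); o=bot.get_obs()
c=o['eef_pos']; Rt=R.from_quat(o['tool_rot']).as_matrix()
n=600; g=(np.arange(n)-n/2)/n*.12
X,Y=np.meshgrid(g,g)   # right=tool y, down = -tool x
P=c+(np.stack([-Y,X,0*X-.0+.0],-1).reshape(-1,3)+[0,0,-.012])@Rt.T
r=cv2.remap(im,proj(m,P).astype(np.float32).reshape(n,n,2),None,cv2.INTER_CUBIC)
cv2.imwrite('pics/held.png',r)
E
```

```text
clock: 5.33
eef_pos: [0.4741, -0.248, 0.159]
tool_rot: [0.708, 0.706, 0.002, 0.005]
ft_force: [1.1, -1.3, -2.1]
grip_width: 0.0599
5.33 p [ 0.4741 -0.248   0.159 ] rv [ 1.     -0.0021  0.0094] f [ 1.1198 -1.324  -2.0864] t [-0.027  -0.1136  0.033 ] w 0.0599 q [-0.4819  0.3487 -0.0606  1.151   0.      1.091 ]
```

View pics/held.png

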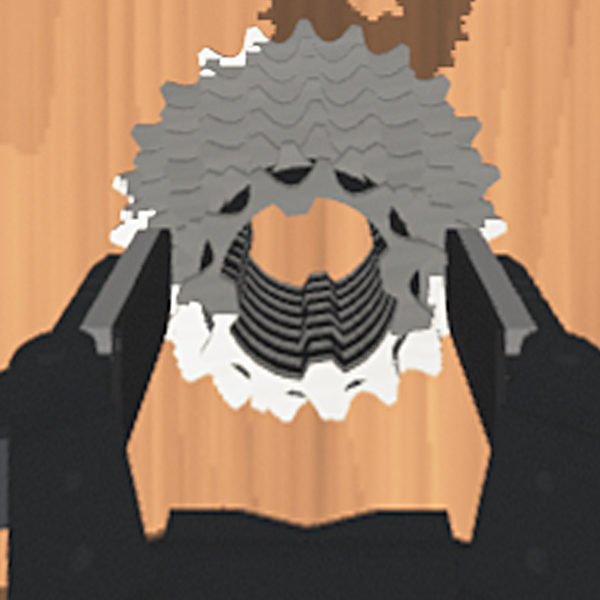

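The cassette is held squarely, with the bore centre at (311,287) in the rectified tool view and the jaws centred at u≈307. The offset from TCP is about (+2.6 mm tool x, +0.8 mm tool y). Next I carry it over the spindle while turning −30°.

```bash
python3 -m jog '[[[0.002,0.02,0.005,0,0,-3,130],[0.004,0.055,0.005,0,0,-6,130],[0.006,0.09,0.005,0,0,-9,130],[0.008,0.13,0.005,0,0,-12,130],[0.01,0.17,0.005,0,0,-15,130],[0.012,0.21,0.005,0,0,-18,130],[0.014,0.25,0.005,0,0,-22,130],[0.017,0.285,0.005,0,0,-26,130],[0.019,0.315,0.005,0,0,-29,130],[0.019,0.333,0.005,0,0,-30,130]]]';python3 -m jog '[[[0,0,0,0,0,0,130],[0,0,0,0,0,0,130],[0,0,0,0,0,0,130],[0,0,0,0,0,0,130]]]';python3 - <<'E'
from h import *
st()
m=bot.camera_model('wrist'); im=bot.camera('wrist'); o=bot.get_obs()
c=o['eef_pos']; Rt=R.from_quat(o['tool_rot']).as_matrix()
print('apparent spindle in tool', Rt.T@(np.array([.4955,.0873,.083])-c), 'proj nose',proj(m,[.4955,.0873,.083]))
u,v=proj(m,[.4955,.0873,.083])[0].astype(int)
cv2.imwrite('pics/over.png',cv2.resize(im[v-60:v+60,u-80:u+80],None,fx=5,fy=5,interpolation=cv2.INTER_CUBIC))
E
```

```text
clock: 6.22
eef_pos: [0.4887, 0.0897, 0.1563]
tool_rot: [0.866, 0.5, -0.001, -0.001]
ft_force: [-0.1, 0.3, -3.5]
grip_width: 0.0577
clock: 6.55
eef_pos: [0.4893, 0.0856, 0.1574]
tool_rot: [0.867, 0.499, -0.001, -0.0]
ft_force: [-1.1, -0.4, -2.8]
grip_width: 0.0575
6.55 p [0.4893 0.0856 0.1574] rv [ 0.8643 -0.5029 -0.0013] f [-1.0764 -0.3859 -2.8005] t [0.0233 0.021  0.0064] w 0.0575 q [ 0.1734  0.2877 -0.1522  1.1329 -0.0003  2.2712]
apparent spindle in tool [0.0046 0.0044 0.0746] proj nose [[262.3244 196.0975]]
```

View pics/over.png

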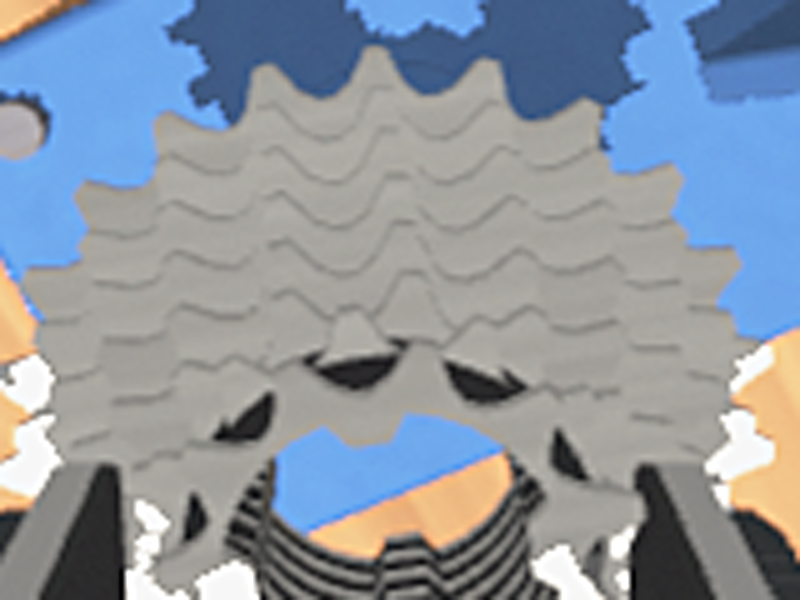

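The nose isn't visible through the bore from here. I'll correct by about (+3, +0.5) mm and go down in guarded steps.

```bash
python3 -m jog '[[[0.003,0.0005,-0.01,0,0,0,130],[0.003,0.0005,-0.022,0,0,0,130],[0.003,0.0005,-0.032,0,0,0,130],[0.003,0.0005,-0.04,0,0,0,130],[0.003,0.0005,-0.044,0,0,0,130],[0.003,0.0005,-0.046,0,0,0,130],[0.003,0.0005,-0.046,0,0,0,130],[0.003,0.0005,-0.046,0,0,0,130]]]'; python3 -m jog '[[[0,0,-0.002,0,0,0,130],[0,0,-0.004,0,0,0,130],[0,0,-0.006,0,0,0,130],[0,0,-0.006,0,0,0,130],[0,0,-0.006,0,0,0,130]]]'
python3 - <<'E'
from h import *
st()
cv2.imwrite('pics/s2.png',bot.camera('side'))
im=cv2.imread('pics/s2.png');m=bot.camera_model('side');u,v=proj(m,[.494,.087,.09])[0].astype(int);print(u,v)
a=cv2.resize(im[v-50:v+50,u-66:u+66],None,fx=5,fy=5,interpolation=cv2.INTER_CUBIC)
im=bot.camera('scene');m=bot.camera_model('scene');u,v=proj(m,[.494,.087,.09])[0].astype(int);print(u,v)
b=cv2.resize(im[v-50:v+50,u-66:u+66],None,fx=5,fy=5,interpolation=cv2.INTER_CUBIC)
cv2.imwrite('pics/two.png',cv2.resize(np.hstack([a,b]),(800,303)))
E
```

```text
clock: 7.27
eef_pos: [0.4932, 0.0871, 0.1125]
tool_rot: [0.867, 0.499, 0.0, 0.0]
ft_force: [0.2, 0.3, -3.3]
grip_width: 0.0577
clock: 7.68
eef_pos: [0.4928, 0.0872, 0.1062]
tool_rot: [0.867, 0.499, -0.0, -0.0]
ft_force: [0.4, -0.4, -4.6]
grip_width: 0.0574
7.68 p [0.4928 0.0872 0.1062] rv [ 0.865  -0.5018 -0.0002] f [ 0.4268 -0.3835 -4.5879] t [ 0.0112  0.0145 -0.006 ] w 0.0574 q [ 0.1751  0.3419 -0.2216  1.0074  0.      2.2715]
273 242
317 218
```

View pics/two.png

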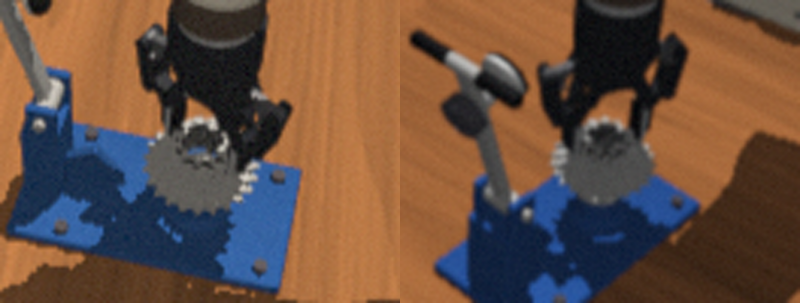

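Pictures: the cassette is centred over the spindle, level, and the arm is open. Continuing down gently to the spline top, expected at TCP ≈ 0.0915.

```bash
python3 -m jog '[[[0,0,-0.002,0,0,0,130],[0,0,-0.004,0,0,0,130],[0,0,-0.006,0,0,0,130],[0,0,-0.006,0,0,0,130],[0,0,-0.006,0,0,0,130]]]'; python3 -m jog '[[[0,0,-0.002,0,0,0,130],[0,0,-0.004,0,0,0,130],[0,0,-0.006,0,0,0,130],[0,0,-0.006,0,0,0,130]]]'; python3 -m jog '[[[0,0,-0.001,0,0,0,130],[0,0,-0.002,0,0,0,130],[0,0,-0.003,0,0,0,130],[0,0,-0.003,0,0,0,130]]]'
```

```text
clock: 8.2
eef_pos: [0.4925, 0.0866, 0.0998]
tool_rot: [0.867, 0.499, -0.001, 0.0]
ft_force: [0.5, -2.2, -4.7]
grip_width: 0.0575
clock: 8.53
eef_pos: [0.4926, 0.0867, 0.0938]
tool_rot: [0.867, 0.499, -0.001, 0.0]
ft_force: [-1.0, -4.1, -2.8]
grip_width: 0.0571
clock: 8.87
eef_pos: [0.4928, 0.0865, 0.0912]
tool_rot: [0.867, 0.499, -0.0, 0.001]
ft_force: [-1.4, -4.9, -2.4]
grip_width: 0.057
```

```bash
python3 -m jog '[[[-0.0003,-0.001,0,0,0,0,130],[-0.0003,-0.001,0,0,0,0,130],[-0.0003,-0.001,0,0,0,0,130]]]'; python3 -m jog '[[[0,0,-0.001,0,0,0,130],[0,0,-0.002,0,0,0,130],[0,0,-0.002,0,0,0,130],[0,0,-0.002,0,0,0,130]]]'; python3 -m jog '[[[0,0,-0.001,0,0,0,130],[0,0,-0.002,0,0,0,130],[0,0,-0.002,0,0,0,130]]]'
```

```text
clock: 9.12
eef_pos: [0.4926, 0.0862, 0.0911]
tool_rot: [0.867, 0.499, -0.0, -0.0]
ft_force: [-0.5, -3.4, -3.0]
grip_width: 0.0573
clock: 9.45
eef_pos: [0.4926, 0.086, 0.0892]
tool_rot: [0.867, 0.499, -0.0, 0.0]
ft_force: [-0.8, -3.1, -3.1]
grip_width: 0.0576
clock: 9.7
eef_pos: [0.4926, 0.086, 0.0872]
tool_rot: [0.867, 0.499, -0.0, 0.0]
ft_force: [-2.5, -5.6, -1.1]
grip_width: 0.0571
```

```bash
python3 -m jog '[[[0,-0.0005,-0.001,0,0,0,130],[0,-0.0005,-0.002,0,0,0,130],[0,-0.0005,-0.002,0,0,0,130],[0,-0.0005,-0.002,0,0,0,130]]]';python3 - <<'E'
from h import *
st()
E
```

```text
clock: 10.03
eef_pos: [0.4926, 0.0857, 0.0851]
tool_rot: [0.867, 0.499, -0.0, -0.0]
ft_force: [-0.6, -3.5, -2.4]
grip_width: 0.0576
10.03 p [0.4926 0.0857 0.0851] rv [ 0.865  -0.5018 -0.0002] f [-0.6264 -3.459  -2.3875] t [-0.8489  0.2471 -0.042 ] w 0.0576 q [ 0.1722  0.3646 -0.2511  0.9551  0.0002  2.2687]
```

```bash
for i in 1 2; do python3 -m jog '[[[0,-0.0005,-0.001,0,0,0,130],[0,-0.0005,-0.002,0,0,0,130],[0,-0.0005,-0.002,0,0,0,130]]]'; done;python3 - <<'E'
from h import *
st()
E
```

```text
clock: 10.28
eef_pos: [0.4927, 0.0855, 0.0831]
tool_rot: [0.867, 0.499, 0.0, -0.0]
ft_force: [-0.7, -3.2, -2.8]
grip_width: 0.0568
clock: 10.53
eef_pos: [0.4928, 0.0852, 0.0811]
tool_rot: [0.866, 0.499, 0.0, -0.0]
ft_force: [0.5, 0.2, -3.8]
grip_width: 0.0573
10.53 p [0.4928 0.0852 0.0811] rv [ 0.8652 -0.5015 -0.0005] f [ 0.5277  0.2369 -3.7661] t [-0.1335  0.0073 -0.037 ] w 0.0573 q [ 0.1705  0.3693 -0.2566  0.9446  0.0012  2.2666]
```

```bash
for i in 1 2 3; do python3 -m jog '[[[0,0,-0.001,0,0,0,130],[0,0,-0.002,0,0,0,130],[0,0,-0.002,0,0,0,130]]]'; done;python3 - <<'E'
from h import *
st()
E
```

```text
clock: 10.78
eef_pos: [0.4926, 0.085, 0.0791]
tool_rot: [0.867, 0.499, 0.0, -0.0]
ft_force: [0.7, -0.2, -4.0]
grip_width: 0.0573
clock: 11.03
eef_pos: [0.4927, 0.0848, 0.0773]
tool_rot: [0.867, 0.499, 0.0, -0.0]
ft_force: [0.2, 0.2, -4.1]
grip_width: 0.0573
clock: 11.28
eef_pos: [0.4928, 0.0848, 0.0771]
tool_rot: [0.867, 0.499, 0.001, 0.0]
ft_force: [-5.3, -0.3, 9.6]
grip_width: 0.0575
11.28 p [0.4928 0.0848 0.0771] rv [ 0.8649 -0.5019  0.0008] f [-5.3322 -0.3348  9.6481] t [-0.083   0.8742 -0.0282] w 0.0575 q [ 0.1703  0.3733 -0.2627  0.9335  0.0003  2.2668]
```

```bash
python3 -m jog '[[[0,0,0.001,0,0,-2,130],[0,0,0.001,0,0,-5,130],[0,0,0.001,0,0,-8,130],[0,0,0.001,0,0,-8,130],[0,0,0.001,0,0,-8,130]]]';python3 - <<'E'
from h import *
st()
E
python3 -m jog '[[[0,0,0,0,0,3,130],[0,0,0,0,0,6,130],[0,0,0,0,0,9,130],[0,0,0,0,0,12,130],[0,0,0,0,0,12,130]]]';python3 - <<'E'
from h import *
st()
E
```

```text
clock: 11.7
eef_pos: [0.4927, 0.0851, 0.0771]
tool_rot: [0.899, 0.438, 0.001, -0.0]
ft_force: [-3.9, 1.0, 6.7]
grip_width: 0.0577
11.7 p [0.4927 0.0851 0.0771] rv [ 0.7876 -0.6161 -0.0002] f [-3.9412  1.0495  6.6977] t [0.2495 0.7353 0.0481] w 0.0577 q [ 0.1705  0.3735 -0.2622  0.9343  0.0009  2.4051]
clock: 12.12
eef_pos: [0.4926, 0.0843, 0.0771]
tool_rot: [0.848, 0.53, 0.0, 0.0]
ft_force: [-4.6, -0.6, 6.3]
grip_width: 0.0573
12.12 p [0.4926 0.0843 0.0771] rv [ 0.8988 -0.4384  0.0007] f [-4.5758 -0.5814  6.3448] t [-0.1006  0.6429 -0.0834] w 0.0573 q [ 0.1699  0.3734 -0.2624  0.9346 -0.0006  2.1945]
```

Contact came at TCP 0.077, near the "home" height, but a 12° turn met little torque. I need a look, with predicted circles overlaid for home (green) and on the splines (red).

Run:
```python
from h import *
t=np.linspace(0,2*np.pi,60)
def circ(z,r,c=(.494,.0865)): return np.stack([c[0]+r*np.cos(t),c[1]+r*np.sin(t),0*t+z],1)
out=[]
for n in('wrist','side','scene'):
    im=bot.camera(n); m=bot.camera_model(n); cv2.imwrite(f'pics/raw_{n}.png',im)
    F=4 if n=='wrist' else 6
    w,h=(100,75) if n=='wrist' else (66,50)
    u,v=proj(m,[.494,.0865,.075])[0].astype(int); v=min(v,383-h//1)
    big=cv2.resize(im,None,fx=F,fy=F,interpolation=cv2.INTER_CUBIC)
    raw=big.copy()
    for z,r,c in((.05,.05,(0,255,0)),(.066,.05,(0,0,255)),(.086,.018,(0,255,0)),(.102,.018,(0,0,255)),(.083,.010,(255,0,255))):
        cv2.polylines(big,[((proj(m,circ(z,r))+.5)*F).astype(int)],True,c,1)
    sl=np.s_[(v-h//2-8)*F:(v+h//2+8)*F,(u-w//2)*F:(u+w//2)*F]
    for b in (raw,big): out.append(cv2.resize(b[sl],(400,300)) if n!='scene' else b[sl])
cv2.imwrite('pics/chk.png',np.vstack([np.hstack(out[:2]),np.hstack(out[2:4])]))
```

```text
(no output)
```

View pics/chk.png

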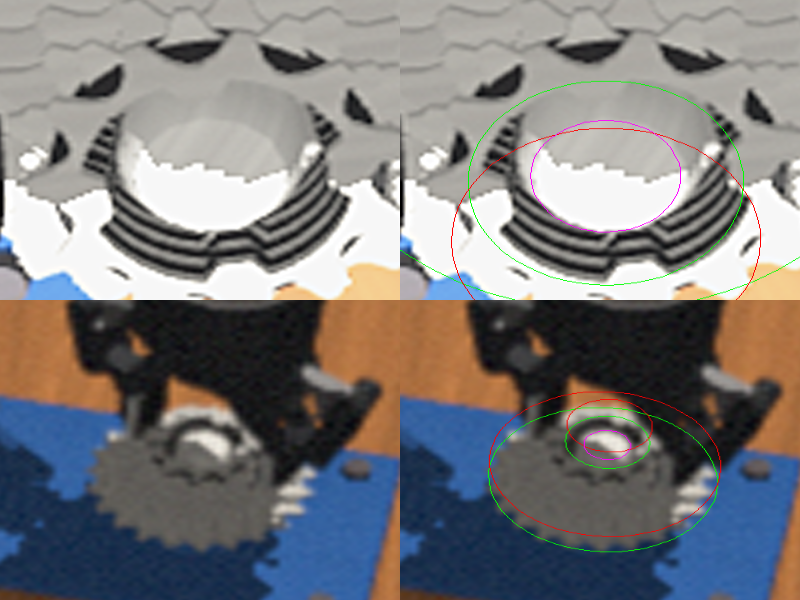

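The green (home) circles match in both views: the rim in the side view at (490–718, 405–550), and the nose tip sits just below the cassette's top. I'll unload the wrist, then open.

```bash
python3 -m jog '[[[0,0,0.0005,0,0,0,130],[0,0,0.001,0,0,-2,130],[0,0,0.001,0,0,-4,130],[0,0,0.001,0,0,-4,130]]]'; python3 -m jog '[[[0,0,0,0,0,0,100],[0,0,0,0,0,0,70],[0,0,0,0,0,0,40],[0,0,0,0,0,0,40],[0,0,0,0,0,0,40],[0,0,0,0,0,0,40]]]';python3 - <<'E'
from h import *
st()
E
```

```text
clock: 12.6
eef_pos: [0.493, 0.0847, 0.0772]
tool_rot: [0.866, 0.499, 0.0, 0.0]
ft_force: [-0.5, 1.1, -0.3]
grip_width: 0.0573
clock: 13.1
eef_pos: [0.4929, 0.0846, 0.0774]
tool_rot: [0.867, 0.499, 0.0, 0.0]
ft_force: [0.4, -0.1, 0.1]
grip_width: 0.0723
13.1 p [0.4929 0.0846 0.0774] rv [ 0.865  -0.5018  0.0005] f [ 0.3809 -0.1025  0.0741] t [ 0.031  -0.0153  0.0121] w 0.0723 q [ 0.1701  0.3735 -0.2613  0.9355 -0.0002  2.2665]
```

Released; forces are near zero. I'll rise clear and turn the jaws to the stand's x axis.

```bash
python3 -m jog '[[[0,0,0.005,0,0,0,40],[0,0,0.02,0,0,0,40],[0,0,0.05,0,0,0,40],[0,0,0.09,0,0,3,60],[0,0,0.13,0,0,6,60],[0,-0.01,0.17,0,0,10,60],[0,-0.02,0.21,0,0,14,60],[0,-0.03,0.25,0,0,18,60],[0,-0.04,0.27,0,0,22,60],[0,-0.047,0.28,0,0,24,60]]]'; python3 -m jog '[[[0.02,0,0,0,0,0,60],[0.05,0,0,0,0,0,60],[0.08,0,0,0,0,0,60],[0.1,0,0,0,0,0,60],[0.1,0,0,0,0,0,60],[0.1,0,0,0,0,0,60]]]'
python3 - <<'E'
from h import *
st()
t=np.linspace(0,2*np.pi,60)
circ=lambda z,r,c=(.495,.0868): np.stack([c[0]+r*np.cos(t),c[1]+r*np.sin(t),0*t+z],1)
a=np.radians(-6.3);ex=np.array([np.cos(a),np.sin(a),0]);ey=np.array([-np.sin(a),np.cos(a),0])
hin=np.array([.495,.0868,.125])+.135*ex
tiles=[]
for n in('side','scene'):
    im=bot.camera(n); m=bot.camera_model(n); cv2.imwrite(f'pics/r2_{n}.png',im); F=6
    big=cv2.resize(im,None,fx=F,fy=F,interpolation=cv2.INTER_CUBIC)
    L=lambda P,c: cv2.polylines(big,[((proj(m,P)+.5)*F).astype(int)],False,c,1)
    L(circ(.05,.05),(0,255,0));L(circ(.086,.018),(0,255,0));
    u,v=proj(m,[.495,.0868,.068])[0].astype(int)
    tiles.append(big[(v-25)*F:(v+25)*F,(u-33)*F:(u+33)*F].copy())
    th=1.836; h=hin+.18*(-np.cos(th)*ex+np.sin(th)*np.array([0,0,1]))
    if n=='side':print('hinge',hin,'handle',h,'grip-',h-.034*ey)
    L(np.array([h-.055*ey,h+.055*ey]),(0,255,255)); L(np.array([hin,h]),(0,255,255))
    u,v=proj(m,h)[0].astype(int)
    tiles.append(big[max(0,v-30)*F:(max(0,v-30)+50)*F,(u-33)*F:(u+33)*F])
tiles=[cv2.resize(x,(400,300)) for x in tiles]
cv2.imwrite('pics/chk2.png',np.vstack([np.hstack(tiles[:2]),np.hstack(tiles[2:])]))
E
```

```text
clock: 13.93
eef_pos: [0.4937, 0.037, 0.3624]
tool_rot: [0.743, 0.669, 0.003, 0.003]
ft_force: [0.3, -0.0, 0.5]
grip_width: 0.0651
clock: 14.43
eef_pos: [0.593, 0.0376, 0.3562]
tool_rot: [0.744, 0.668, -0.001, -0.001]
ft_force: [-0.1, 0.1, -0.5]
grip_width: 0.065
14.43 p [0.593  0.0376 0.3562] rv [ 0.9943 -0.1068 -0.0021] f [-0.1345  0.056  -0.4745] t [ 0.0428 -0.0212 -0.0385] w 0.065 q [ 0.0633  0.4377  0.5855  1.7208 -0.      1.7411]
hinge [0.6292 0.072  0.125 ] handle [0.6761 0.0668 0.2987] grip- [0.6723 0.033  0.2987]
```

View pics/chk2.png

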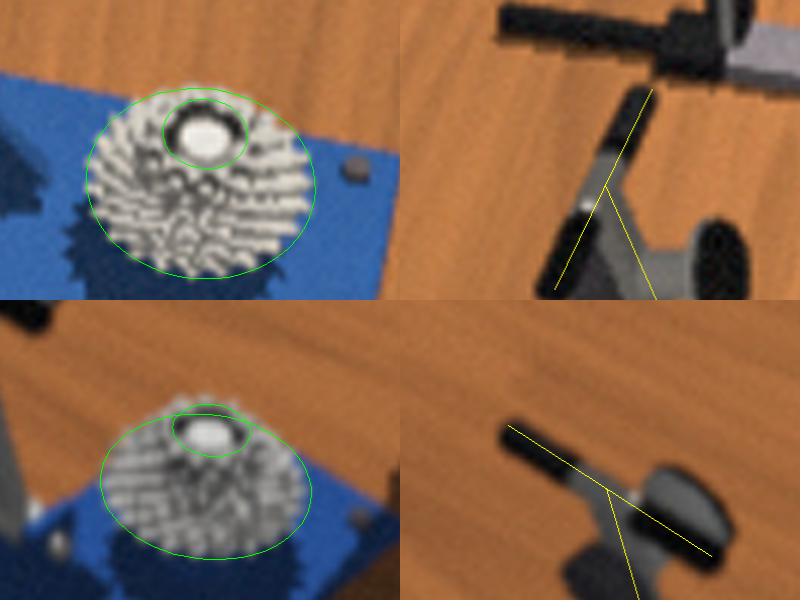

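The cassette rim coincides with the home circle in both views. The handle model line lies about 4 mm short in +x, so the −y grip is at about (0.676, 0.033, 0.298).

```bash
python3 -m jog '[[[0.03,-0.002,0,0,0,0,60],[0.06,-0.004,0,0,0,0,60],[0.083,-0.005,0,0,0,0,60],[0.083,-0.005,0,0,0,0,60],[0.083,-0.005,0,0,0,0,60],[0.083,-0.005,-0.01,0,0,0,60],[0.083,-0.005,-0.02,0,0,0,60],[0.083,-0.005,-0.03,0,0,0,60],[0.083,-0.005,-0.03,0,0,0,60],[0.083,-0.005,-0.03,0,0,0,60]]]'; python3 -m jog '[[[0,0,-0.01,0,0,0,60],[0,0,-0.02,0,0,0,60],[0,0,-0.03,0,0,0,60],[0,0,-0.036,0,0,0,60],[0,0,-0.038,0,0,0,60],[0,0,-0.038,0,0,0,60],[0,0,-0.038,0,0,0,60]]]'
python3 - <<'E'
from h import *
st()
im=bot.camera('wrist')
cv2.imwrite('pics/w_h.png',im)
E
```

```text
clock: 15.37
eef_pos: [0.6739, 0.0328, 0.3291]
tool_rot: [0.744, 0.668, 0.0, 0.0]
ft_force: [0.1, -0.2, 0.2]
grip_width: 0.0654
clock: 15.95
eef_pos: [0.6757, 0.0327, 0.2905]
tool_rot: [0.744, 0.668, 0.001, 0.0]
ft_force: [-0.5, -0.7, -0.4]
grip_width: 0.0652
15.95 p [0.6757 0.0327 0.2905] rv [ 0.9943 -0.1067  0.0014] f [-0.4582 -0.6739 -0.4062] t [-0.0451  0.051  -0.0452] w 0.0652 q [0.0483 0.6211 0.7171 1.6654 0.     1.726 ]
```

```bash
python3 -m jog '[[[0,0,0,0,0,0,120],[0,0,0,0,0,0,150],[0,0,0,0,0,0,180],[0,0,0,0,0,0,200],[0,0,0,0,0,0,230],[0,0,0,0,0,0,230],[0,0,0,0,0,0,230],[0,0,0,0,0,0,230]]]'
python3 - <<'E'
from h import *
st()
im=bot.camera('wrist'); cv2.imwrite('pics/w_h2.png',im)
E
```

```text
clock: 16.67
eef_pos: [0.6758, 0.0326, 0.2894]
tool_rot: [0.744, 0.668, 0.0, 0.0]
ft_force: [0.9, -0.1, 1.3]
grip_width: 0.0106
16.67 p [0.6758 0.0326 0.2894] rv [ 0.9943 -0.1065  0.0006] f [ 0.9101 -0.0576  1.2662] t [-0.0772 -0.1499  0.1781] w 0.0106 q [ 0.0483  0.6221  0.7163  1.6644 -0.0001  1.7258]
```

```bash
python3 -m jog '[[[0,0,0,0,0,0,255],[0,0,0,0,0,0,255],[0,0,0,0,0,0,255]]]'
python3 - <<'E'
from h import *
st()
E
```

```text
clock: 16.97
eef_pos: [0.6758, 0.0326, 0.2894]
tool_rot: [0.744, 0.668, 0.0, 0.0]
ft_force: [1.8, -0.9, 1.5]
grip_width: 0.0109
16.97 p [0.6758 0.0326 0.2894] rv [ 0.9943 -0.1066  0.0006] f [ 1.78   -0.8905  1.5062] t [-0.071  -0.2081  0.1391] w 0.0109 q [ 0.0483  0.6221  0.7162  1.6643 -0.      1.7259]
```

The bar is gripped: the fingers stopped at 10.9 mm with 255 commanded. Working out the swing arc.

Run:
```python
import numpy as np
a=np.radians(-6.3)
f=lambda d:np.array([-.18*np.cos(np.radians(d))*np.cos(a),-.18*np.cos(np.radians(d))*np.sin(a),.18*np.sin(np.radians(d))])
def tab(d0,ds):
    print(d0);[print('  ',d,np.round((f(d)-f(d0))*1000,1)) for d in ds]
tab(106.3,[104.5,102,99,96,93,90,87,84,81,78])
tab(78,[75,72,69,66,63,60,57,54,51,48])
tab(48,[45,42,39,36,33,30,27,24,22,20])
tab(20,[18,16,14,12,11,10,9,8]); tab(8,[7,6,5,4,3,2,1,0,-1])
```

```text
106.3
   104.5 [-5.4  0.6  1.5]
   102 [-13.    1.4   3.3]
   99 [-22.2   2.5   5. ]
   96 [-31.5   3.5   6.2]
   93 [-40.9   4.5   7. ]
   90 [-50.2   5.5   7.2]
   87 [-59.6   6.6   7. ]
   84 [-68.9   7.6   6.2]
   81 [-78.2   8.6   5. ]
   78 [-87.4   9.7   3.3]
78
   75 [-9.1  1.  -2.2]
   72 [-18.1   2.   -4.9]
   69 [-26.9   3.   -8. ]
   66 [-35.6   3.9 -11.6]
   63 [-44.    4.9 -15.7]
   60 [-52.3   5.8 -20.2]
   57 [-60.2   6.7 -25.1]
   54 [-68.    7.5 -30.4]
   51 [-75.4   8.3 -36.2]
   48 [-82.5   9.1 -42.3]
48
   45 [-6.8  0.8 -6.5]
   42 [-13.2   1.5 -13.3]
   39 [-19.3   2.1 -20.5]
   36 [-25.    2.8 -28. ]
   33 [-30.3   3.3 -35.7]
   30 [-35.2   3.9 -43.8]
   27 [-39.7   4.4 -52. ]
   24 [-43.7   4.8 -60.6]
   22 [-46.2   5.1 -66.3]
   20 [-48.4   5.3 -72.2]
20
   18 [-2.   0.2 -5.9]
   16 [ -3.9   0.4 -11.9]
   14 [ -5.5   0.6 -18. ]
   12 [ -6.9   0.8 -24.1]
   11 [ -7.5   0.8 -27.2]
   10 [ -8.1   0.9 -30.3]
   9 [ -8.6   0.9 -33.4]
   8 [ -9.    1.  -36.5]
8
   7 [-0.4  0.  -3.1]
   6 [-0.8  0.1 -6.2]
   5 [-1.1  0.1 -9.4]
   4 [ -1.3   0.1 -12.5]
   3 [ -1.5   0.2 -15.6]
   2 [ -1.6   0.2 -18.8]
   1 [ -1.7   0.2 -21.9]
   0 [ -1.7   0.2 -25.1]
   -1 [ -1.7   0.2 -28.2]
```

```bash
python3 -m jog '[[[-0.0054,0.0006,0.0015,0,0,0,255],[-0.013,0.0014,0.0033,0,0,0,255],[-0.0222,0.0025,0.005,0,0,0,255],[-0.0222,0.0025,0.005,0,0,0,255]]]'
python3 - <<'E'
from h import *
st()
E
```

```text
clock: 17.3
eef_pos: [0.6525, 0.0348, 0.2951]
tool_rot: [0.744, 0.668, -0.0, 0.001]
ft_force: [1.0, -0.8, 0.5]
grip_width: 0.0107
17.3 p [0.6525 0.0348 0.2951] rv [ 0.9943 -0.1068  0.0008] f [ 0.9882 -0.8311  0.5432] t [-0.3275 -0.5285  0.177 ] w 0.0107 q [ 0.0538  0.5628  0.6296  1.6369 -0.001   1.7316]
```

Forces are low. Next, 99° → 78°, then → 48°.

```bash
python3 -m jog '[[[-0.0093,0.001,0.0012,0,0,0,255],[-0.0187,0.002,0.002,0,0,0,255],[-0.028,0.003,0.0022,0,0,0,255],[-0.0374,0.0041,0.002,0,0,0,255],[-0.0467,0.0051,0.0012,0,0,0,255],[-0.056,0.0061,0,0,0,0,255],[-0.0652,0.0072,-0.0017,0,0,0,255],[-0.0652,0.0072,-0.0017,0,0,0,255]]]'
python3 - <<'E'
from h import *
st()
E
python3 -m jog '[[[-0.0091,0.001,-0.0022,0,0,0,255],[-0.0181,0.002,-0.0049,0,0,0,255],[-0.0269,0.003,-0.008,0,0,0,255],[-0.0356,0.0039,-0.0116,0,0,0,255],[-0.044,0.0049,-0.0157,0,0,0,255],[-0.0523,0.0058,-0.0202,0,0,0,255],[-0.0602,0.0067,-0.0251,0,0,0,255],[-0.068,0.0075,-0.0304,0,0,0,255],[-0.068,0.0075,-0.0304,0,0,0,255]]]'
python3 - <<'E'
from h import *
st()
E
```

```text
clock: 17.97
eef_pos: [0.587, 0.041, 0.2943]
tool_rot: [0.744, 0.668, -0.0, 0.001]
ft_force: [-1.9, -5.3, 8.1]
grip_width: 0.0106
17.97 p [0.587  0.041  0.2943] rv [ 0.9942 -0.1073  0.0013] f [-1.9389 -5.2556  8.1388] t [-1.0693  0.312   0.2314] w 0.0106 q [ 0.0711  0.4099  0.3844  1.5445 -0.0027  1.7494]
clock: 18.72
eef_pos: [0.5173, 0.0475, 0.2614]
tool_rot: [0.744, 0.668, -0.004, 0.0]
ft_force: [-4.7, -8.1, 3.2]
grip_width: 0.0107
18.72 p [0.5173 0.0475 0.2614] rv [ 0.9941 -0.1081 -0.005 ] f [-4.7334 -8.1093  3.1624] t [-1.5853  0.8916  0.2325] w 0.0107 q [ 0.0941  0.2762  0.1095  1.4101 -0.0045  1.7732]
```

```bash
python3 -m jog '[[[-0.0074,-0.0008,-0.0058,0,0,0,255],[-0.0145,-0.0008,-0.0119,0,0,0,255],[-0.0213,-0.0006,-0.0184,0,0,0,255],[-0.0277,-0.0004,-0.0252,0,0,0,255],[-0.0338,0,-0.0324,0,0,0,255],[-0.0395,0.0003,-0.0399,0,0,0,255],[-0.0448,0.0006,-0.0476,0,0,0,255],[-0.0497,0.001,-0.0557,0,0,0,255],[-0.0497,0.001,-0.0557,0,0,0,255]]]'
python3 - <<'E'
from h import *
st()
E
```

```text
clock: 19.47
eef_pos: [0.4699, 0.0518, 0.2049]
tool_rot: [0.744, 0.669, -0.0, -0.001]
ft_force: [4.4, 1.7, -5.8]
grip_width: 0.0106
19.47 p [0.4699 0.0518 0.2049] rv [ 0.9944 -0.1059 -0.0022] f [ 4.3719  1.6904 -5.8315] t [ 0.4569 -0.7907  0.1465] w 0.0106 q [ 0.1085  0.2069 -0.1296  1.2361  0.0021  1.7853]
```

```bash
python3 -m jog '[[[-0.0045,0.0004,-0.0082,0,0,0,255],[-0.0085,0.0008,-0.0168,0,0,0,255],[-0.011,0.001,-0.0225,0,0,0,255],[-0.0132,0.0012,-0.0284,0,0,0,255],[-0.0152,0.0014,-0.0343,0,0,0,255],[-0.0171,0.0016,-0.0403,0,0,0,255],[-0.0187,0.0018,-0.0464,0,0,0,255],[-0.0201,0.002,-0.0525,0,0,0,255],[-0.0207,0.002,-0.0556,0,0,0,255],[-0.0207,0.002,-0.0556,0,0,0,255]]]'
python3 - <<'E'
from h import *
st()
E
```

```text
clock: 20.3
eef_pos: [0.4499, 0.0536, 0.1499]
tool_rot: [0.744, 0.668, 0.0, -0.001]
ft_force: [5.4, 6.0, -4.2]
grip_width: 0.0106
20.3 p [0.4499 0.0536 0.1499] rv [ 0.9943 -0.1063 -0.0003] f [ 5.394   6.0047 -4.1612] t [ 1.0939 -0.8539  0.1389] w 0.0106 q [ 0.1174  0.2114 -0.2759  1.0835  0.0016  1.7947]
```

```bash
python3 -m jog '[[[0.0005,0.0005,-0.0031,0,0,0,255],[0,0.001,-0.0062,0,0,0,255],[-0.0005,0.001,-0.0093,0,0,0,255],[-0.001,0.001,-0.0124,0,0,0,255],[-0.0013,0.001,-0.0156,0,0,0,255],[-0.0016,0.001,-0.0187,0,0,0,255],[-0.0016,0.001,-0.0187,0,0,0,255]]]';  python3 -m jog '[[[0,0,-0.002,0,0,0,255],[-0.0001,0,-0.004,0,0,0,255],[-0.0002,0,-0.006,0,0,0,255],[-0.0002,0,-0.006,0,0,0,255]]]'
```

```text
clock: 20.88
eef_pos: [0.4473, 0.0538, 0.1315]
tool_rot: [0.744, 0.668, -0.001, -0.001]
ft_force: [-3.7, 3.4, 0.5]
grip_width: 0.0107
clock: 21.22
eef_pos: [0.4467, 0.0539, 0.1252]
tool_rot: [0.744, 0.668, -0.001, -0.001]
ft_force: [-3.2, 5.0, -2.2]
grip_width: 0.0108
```

```bash
for i in 1 2 3; do python3 -m jog '[[[0,0.0003,-0.001,0,0,0,255],[0,0.0005,-0.002,0,0,0,255],[0,0.0005,-0.002,0,0,0,255]]]';done
```

```text
clock: 21.47
eef_pos: [0.4466, 0.0539, 0.1234]
tool_rot: [0.744, 0.668, -0.002, -0.001]
ft_force: [-5.4, 1.8, -1.7]
grip_width: 0.0108
clock: 21.72
eef_pos: [0.4465, 0.0539, 0.1214]
tool_rot: [0.744, 0.668, -0.002, -0.0]
ft_force: [-3.8, 0.3, -1.0]
grip_width: 0.0108
clock: 21.97
eef_pos: [0.4465, 0.0539, 0.1195]
tool_rot: [0.744, 0.668, -0.002, 0.0]
ft_force: [-5.0, -1.1, -1.5]
grip_width: 0.0108
```

```bash
for i in 1 2 3; do python3 -m jog '[[[0,0,-0.0005,0,0,0,255],[0,0,-0.001,0,0,0,255],[0,0,-0.001,0,0,0,255]]]';done
```

```text
clock: 22.22
eef_pos: [0.4464, 0.0539, 0.1186]
tool_rot: [0.744, 0.668, -0.002, 0.0]
ft_force: [-5.7, -0.9, -0.0]
grip_width: 0.0107
clock: 22.47
eef_pos: [0.4464, 0.0539, 0.1176]
tool_rot: [0.744, 0.668, -0.002, 0.0]
ft_force: [-6.0, -1.5, 1.0]
grip_width: 0.0107
clock: 22.72
eef_pos: [0.4464, 0.0539, 0.1166]
tool_rot: [0.744, 0.668, -0.002, 0.0]
ft_force: [-6.6, -0.9, 0.1]
grip_width: 0.0108
```

```bash
for i in 1 2 3; do python3 -m jog '[[[0.0003,0,-0.0005,0,0,0,255],[0.0003,0,-0.001,0,0,0,255],[0.0003,0,-0.001,0,0,0,255]]]';done
```

```text
clock: 22.97
eef_pos: [0.4464, 0.0539, 0.1156]
tool_rot: [0.744, 0.668, -0.002, -0.0]
ft_force: [-6.7, -1.2, 0.4]
grip_width: 0.0109
clock: 23.22
eef_pos: [0.4464, 0.0539, 0.1145]
tool_rot: [0.744, 0.668, -0.003, -0.0]
ft_force: [-8.0, 0.1, 1.8]
grip_width: 0.0107
clock: 23.47
eef_pos: [0.4464, 0.0539, 0.1134]
tool_rot: [0.744, 0.668, -0.003, -0.0]
ft_force: [-8.3, -0.3, 1.1]
grip_width: 0.0109
```

```bash
for i in 1 2; do python3 -m jog '[[[-0.0005,0,-0.0005,0,0,0,255],[-0.0007,0,-0.001,0,0,0,255],[-0.0007,0,-0.001,0,0,0,255]]]';done
python3 - <<'E'
from h import *
st()
E
```

```text
clock: 23.72
eef_pos: [0.4464, 0.0539, 0.1127]
tool_rot: [0.744, 0.668, -0.002, -0.0]
ft_force: [-7.1, -2.0, 0.9]
grip_width: 0.0108
clock: 23.97
eef_pos: [0.4464, 0.054, 0.1123]
tool_rot: [0.744, 0.668, -0.002, 0.001]
ft_force: [-6.4, -1.0, 4.8]
grip_width: 0.0109
23.97 p [0.4464 0.054  0.1123] rv [ 0.9942 -0.1074 -0.0014] f [-6.3983 -1.0174  4.8352] t [-0.2805  0.8156  0.2007] w 0.0109 q [ 0.1222  0.2459 -0.3405  0.9865 -0.0029  1.8007]
```

```bash
python3 -m jog '[[[-0.0005,0,-0.0005,0,0,0,255],[-0.0005,0,-0.001,0,0,0,255],[-0.0005,0,-0.001,0,0,0,255],[-0.0005,0,-0.001,0,0,0,255]]]'
python3 - <<'E'
from h import *
st()
E
```

```text
clock: 24.3
eef_pos: [0.4463, 0.054, 0.1115]
tool_rot: [0.744, 0.668, -0.001, 0.001]
ft_force: [-4.7, -0.9, 4.6]
grip_width: 0.0106
24.3 p [0.4463 0.054  0.1115] rv [ 0.9942 -0.1075 -0.0009] f [-4.7256 -0.8757  4.5969] t [-0.2637  1.0577  0.2022] w 0.0106 q [ 0.1222  0.2462 -0.3427  0.9835 -0.0028  1.8007]
```

```bash
for i in 1 2; do python3 -m jog '[[[0,0,-0.0005,0,0,0,255],[0,0,-0.001,0,0,0,255],[0,0,-0.001,0,0,0,255],[0,0,-0.001,0,0,0,255]]]'; done
python3 - <<'E'
from h import *
st()
t=np.linspace(0,2*np.pi,60)
a=np.radians(-5.5);ex=np.array([np.cos(a),np.sin(a),0]);ey=np.array([-np.sin(a),np.cos(a),0]);ez=np.array([0,0,1.])
sp=np.array([.495,.0868,0]); hin=sp+.135*ex+.125*ez
tiles=[]
for n in('side','scene'):
    im=bot.camera(n); m=bot.camera_model(n); cv2.imwrite(f'pics/c_{n}.png',im); F=6
    big=cv2.resize(im,None,fx=F,fy=F,interpolation=cv2.INTER_CUBIC); raw=big.copy()
    L=lambda P,c: cv2.polylines(big,[((proj(m,P)+.5)*F).astype(int)],False,c,1)
    for th,c in((0,(0,255,0)),(.12,(0,0,255))):
        h=hin+.18*(-np.cos(th)*ex+np.sin(th)*ez)
        L(np.array([h-.055*ey,h+.055*ey]),c); L(np.array([hin,h]),c)
    u,v=proj(m,sp+[0,0,.09])[0].astype(int)
    for b in(raw,big): tiles.append(cv2.resize(b[(v-35)*F:(v+35)*F,(u-47)*F:(u+47)*F],(400,300)))
cv2.imwrite('pics/chk3.png',np.vstack([np.hstack(tiles[:2]),np.hstack(tiles[2:])]))
E
```

```text
clock: 24.63
eef_pos: [0.4463, 0.054, 0.1112]
tool_rot: [0.744, 0.668, -0.001, 0.001]
ft_force: [-7.7, -2.4, 10.5]
grip_width: 0.0107
clock: 24.97
eef_pos: [0.4463, 0.054, 0.111]
tool_rot: [0.744, 0.668, -0.001, 0.001]
ft_force: [-8.6, -1.6, 16.4]
grip_width: 0.0107
24.97 p [0.4463 0.054  0.111 ] rv [ 0.9942 -0.1075 -0.    ] f [-8.581  -1.5799 16.4409] t [-0.2792  1.9693  0.2767] w 0.0107 q [ 0.1222  0.2462 -0.3442  0.9811 -0.0028  1.8007]
```

Firm, gentle contact: TCP stalls at 0.111 and fz reaches 16 N. The bar is about level, and 0.12 rad would have been 21 mm higher. I'll unload, then let go.

```bash
python3 -m jog '[[[0.0003,0,0.001,0,0,0,255],[0.0006,0,0.0018,0,0,0,255],[0.0006,0,0.0018,0,0,0,255]]]'; python3 -m jog '[[[0,0,0,0,0,0,235],[0,0,0,0,0,0,215],[0,0,0,0,0,0,195],[0,0,0,0,0,0,175],[0,0,0,0,0,0,155],[0,0,0,0,0,0,155],[0,0,0,0,0,0,155]]]'
python3 - <<'E'
from h import *
st()
E
```

```text
clock: 25.32
eef_pos: [0.4463, 0.054, 0.1114]
tool_rot: [0.744, 0.668, -0.002, 0.0]
ft_force: [-7.4, -1.3, 7.7]
grip_width: 0.0107
clock: 25.9
eef_pos: [0.4481, 0.0552, 0.1111]
tool_rot: [0.744, 0.668, 0.0, 0.0]
ft_force: [-0.2, 1.0, 0.5]
grip_width: 0.0332
25.9 p [0.4481 0.0552 0.1111] rv [ 0.9943 -0.1069  0.0008] f [-0.1899  0.9909  0.4581] t [-0.0452  0.0629  0.0578] w 0.0332 q [ 0.1228  0.2486 -0.3406  0.9808 -0.0004  1.8008]
```

```bash
python3 -m jog '[[[0,0,0.004,0,0,0,155],[0,0,0.012,0,0,0,155],[0,0,0.025,0,0,0,155],[0,0,0.045,0,0,0,155],[0,0,0.075,0,0,0,155],[0,0,0.11,0,0,0,155],[-0.02,-0.02,0.15,0,0,0,155],[-0.05,-0.05,0.17,0,0,0,155],[-0.08,-0.08,0.18,0,0,0,155],[-0.08,-0.11,0.18,0,0,0,155]]]'; python3 -m jog '[[[-0.03,-0.03,0,0,0,0,155],[-0.03,-0.05,0,0,0,0,155],[-0.03,-0.05,0,0,0,0,155],[-0.03,-0.05,0,0,0,0,155]]]'
python3 - <<'E'
from h import *
st()
t=np.linspace(0,2*np.pi,60)
a=np.radians(-6);ex=np.array([np.cos(a),np.sin(a),0]);ey=np.array([-np.sin(a),np.cos(a),0]);ez=np.array([0,0,1.])
sp=np.array([.495,.0868,0]); hin=sp+.135*ex+.125*ez
tiles=[]
for n in('side','scene'):
    im=bot.camera(n); m=bot.camera_model(n); cv2.imwrite(f'pics/d_{n}.png',im); F=6
    big=cv2.resize(im,None,fx=F,fy=F,interpolation=cv2.INTER_CUBIC); raw=big.copy()
    L=lambda P,c: cv2.polylines(big,[((proj(m,P)+.5)*F).astype(int)],False,c,1)
    for th,c in((0,(0,255,0)),(.12,(0,0,255))):
        h=hin+.18*(-np.cos(th)*ex+np.sin(th)*ez)
        L(np.array([h-.055*ey,h+.055*ey]),c); L(np.array([hin,h]),c)
    L(np.array([sp+[.05*np.cos(k),.05*np.sin(k),.05] for k in t]),(0,255,255))
    u,v=proj(m,sp+[0,0,.09])[0].astype(int)
    for b in(raw,big): tiles.append(cv2.resize(b[(v-35)*F:(v+35)*F,(u-47)*F:(u+47)*F],(400,300)))
    d=cv2.absdiff(im,cv2.imread(f'pics/r2_{n}.png')).max(2)>60
    k,_,s,c=cv2.connectedComponentsWithStats(d.astype(np.uint8)); print(n,[(x[:4].tolist(),int(x[4])) for x in s[1:] if x[4]>25])
cv2.imwrite('pics/chk4.png',np.vstack([np.hstack(tiles[:2]),np.hstack(tiles[2:])]))
E
```

```text
clock: 26.73
eef_pos: [0.3658, -0.0543, 0.2946]
tool_rot: [0.743, 0.67, 0.002, 0.002]
ft_force: [0.2, -0.3, -0.9]
grip_width: 0.0332
clock: 27.07
eef_pos: [0.3374, -0.1054, 0.2919]
tool_rot: [0.745, 0.667, 0.001, 0.001]
ft_force: [0.3, 0.2, -0.4]
grip_width: 0.0333
27.07 p [ 0.3374 -0.1054  0.2919] rv [ 0.994  -0.1098  0.0018] f [ 0.2958  0.2139 -0.4011] t [-0.0455  0.0226  0.0252] w 0.0333 q [-0.3031 -0.0734 -0.2062  1.4363  0.0003  1.3777]
side [([301, 0, 41, 5], 146), ([455, 0, 57, 150], 4479), ([254, 6, 1, 29], 29), ([417, 6, 43, 9], 161), ([261, 10, 2, 26], 31), ([353, 23, 5, 24], 31), ([386, 30, 7, 25], 29), ([393, 31, 8, 18], 40), ([450, 31, 12, 14], 56), ([363, 49, 4, 12], 36), ([204, 51, 68, 104], 3511), ([328, 61, 58, 87], 2690), ([476, 137, 27, 50], 461), ([457, 150, 20, 47], 396), ([189, 156, 36, 66], 793), ([141, 221, 277, 145], 14879), ([475, 231, 29, 29], 361), ([418, 245, 6, 12], 42), ([254, 247, 18, 14], 62), ([411, 249, 7, 18], 76), ([498, 255, 14, 9], 63), ([223, 258, 29, 11], 154), ([453, 292, 21, 41], 493), ([381, 334, 71, 50], 2018)]
scene [([285, 0, 12, 23], 203), ([399, 0, 3, 23], 43), ([265, 36, 39, 31], 652), ([303, 54, 16, 47], 499), ([276, 83, 13, 4], 33), ([354, 97, 10, 13], 45), ([260, 99, 51, 57], 1245), ([397, 122, 18, 10], 100), ([399, 167, 26, 17], 137), ([254, 178, 138, 67], 2831), ([424, 186, 31, 40], 719), ([407, 213, 17, 51], 404), ([264, 221, 132, 132], 6455), ([294, 252, 21, 18], 122)]
```

View pics/chk4.png

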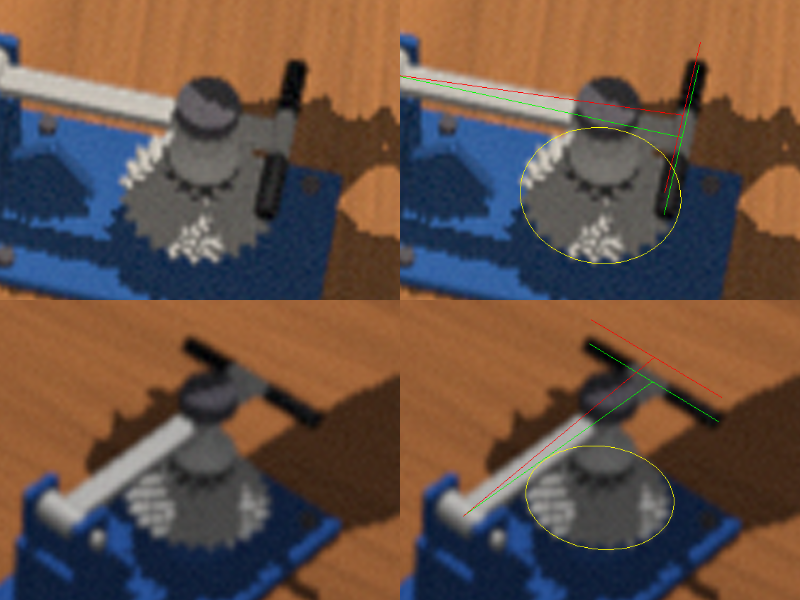

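The final picture shows the handle on the level (green) line in both views, well away from the 0.12 rad (red) line. The pad lies on the cassette, the rim matches the home circle, and the robot is clear.

```bash
python3 -c "
from workcell import bot
print(bot.job_done())"
```

```text
the job is handed in; nothing more can be done
None
```

The cassette is on the stand, big sprocket down and at home height, and the hold-down arm is closed with its pad resting on it. I handed the job in at about 27 s of the 70 s allowed, with the robot clear of everything.

- **Cassette:** I gripped it from above, turned it −30° in the air to match the slot angle seen in the wrist camera, and lowered it in small steps. It passed the spline height without stopping and met the shoulder at TCP 0.077 m with about 10 N. I turned it back and forth about 12° under light pressure before releasing it. With the arm still open, its rim matched the predicted home outline in both fixed cameras.
- **Hold-down arm:** I swung it over by the −y grip and lowered it until contact. I pressed to 16 N at the wrist, eased off to about 8 N, then released. The final pictures show it level, well below where a cassette stuck on the splines would stop it.

**Checks that disagreed or were incomplete:**
- The 12° turn on the seated cassette showed only about 0.1 N m, although the stiff spindle should have given about 0.3 N m. I relied on the contact height and the pictures for seating instead.
- Contact was about 1.6 mm above the home height I had computed, which is within grasp and calibration error.
- Closing contact on the arm came about 5 mm lower at the TCP than my first estimate, which I put down to where the bar sat in the pads.
- My image comparison for the other bench items was swamped by robot motion and shadows. I never moved the robot near the can, tool, brush or bin, but I have no separate measurement that they stayed put.

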